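# Seat the ring-mandrel head on the ball vise

## Task

Fit the head with the short tapered ring mandrel onto the post of the jeweller's ball vise: set it over the post, turn its knurled collar until the hidden keyways drop over the post's cross pin, and press it fully home against the ejector spring. Leave the other heads and the things on the bench where they are, and finish still gripping the head and pressing it home, so that I can do up the lock screw.

Things in the scene. Friction and masses are not known exactly. Their poses are not given: they have to be found in the camera images.
- mandrel_head: The head to fit: a plain steel knurled collar 44 mm across, closed by a 6 mm cap of the same width (38 mm high with it), and on the cap a stubby tapered ring mandrel 25 mm tall, 18 mm across at its foot and 15 mm at its top; 63 mm in all, 0.25 to 0.45 kg. It stands upright on the bench. Origin: centre of its underside; z points up along its axis.
- collar (a point): Middle of the mandrel head's collar, on its axis, 16 mm above its underside. Inside is a 20 mm bore, open below, 32 mm deep, with two keyways half a turn apart, 9 mm wide, cut along the whole bore to 15 mm from the axis. They cannot be seen from outside, nothing marks them, and the head's axes do not tell where they meet the pin.
- seat (a point): Fixed point on the ball vise's vertical axis, level with its flat shoulder (62 mm across, 105 mm above the bench): the underside of a head that is fully home is here. The vise is a fixed steel ball 120 mm across on a black rubber ring 124 mm across; its upper half, with shoulder, post and pin, is braked and does not turn.
- post_tip (a point): Fixed point, 30 mm above the seat: centre of the top of the vise's upright, oiled steel post, which is 17 mm in diameter, with its last 3.5 mm tapered to 12 mm.
- pin_top (a point): Fixed point on the post's axis, 13 mm above the seat, level with the top of the cross pin, 5 mm thick and 28 mm long, that sticks out 5.5 mm either side of the post. Its direction changes from time to time and is not told by this point's axes. A head not in line stops with its underside here; within half a turn, either way, it drops. It drops within about 0.14 rad of true.
- ejector_top (a point): Fixed point on the axis, 5 mm above the seat: where the top of the sprung brass ejector ring (40 mm across, round the post) stands unpressed. A head that has dropped over the pin rests on it, 5 mm short of home, and rises to it again if let go. The spring pushes back with 7 N at first, 12 N when flush with the shoulder; there the collar stops on solid steel.
- peg_head: Another head, to be left alone: the same knurled collar (44 mm diameter, 38 mm high with cap) with a flat 52 mm disc and four small pegs on top, 56 mm in all. Origin: centre of its underside.
- cup_head: Another head, to be left alone: the same knurled collar with a 42 mm wide open cup on top, 58 mm in all. Origin: centre of its underside.
- pliers_red: Bystander: pliers with red handles, 125 mm long, 13 mm thick, lying flat. Origin: at the pivot, on the bench; x points to the jaws.
- pliers_blue: Bystander: pliers with blue handles, 125 mm long, 13 mm thick, lying flat. Origin: at the pivot, on the bench; x points to the jaws.
- wire_spool: Bystander: small white spool of copper wire, 52 mm diameter, 26 mm high, standing. Origin: centre of its underside.
- stone_tray: Bystander: low wooden tray with four compartments, 90 x 70 x 16 mm. Origin: centre of its underside.
- water_bottle: Bystander: clear bottle with an orange label and black cap, 66 mm diameter, 165 mm high. Origin: centre of its underside.
Things that resemble listed ones, but are neither listed nor needed, are in the scene too. Leave any green look-alike of the mandrel_head alone.

How it is judged:
On the way, in this order (a step that is already met when the one before it is completed fails the run):
1. the mandrel head is picked up off the bench (height (world z) of mandrel_head above 0.03 m), for 0.1 s.
2. the mandrel head is set over the post, the post inside its bore (z of mandrel_head in the frame of seat below 0.027 m and horizontal distance between mandrel_head and seat below 0.004 m and angle between mandrel_head's own z axis and vertical below 0.15 rad), for 0.05 s.
At the end, for the whole second after the job is handed in: The mandrel head is upright on the post (within 3 mm of the axis, 0.07 rad of vertical) with its underside within 2 mm of the shoulder, so over the pin and against the ejector spring (more than 7 N on the vise), and the fingers still hold it (more than 3 N); this lasts through the final second (z of mandrel_head in the frame of seat between -0.003 and 0.002 m and horizontal distance between mandrel_head and seat below 0.003 m and angle between mandrel_head's own z axis and vertical below 0.07 rad and contact force between the fingers and mandrel_head above 3 N and contact force between mandrel_head and vise above 7 N); the arm keeps its last pose, push and grip.
It fails at once if another head is moved more than 25 mm or tipped (distance of any of peg_head, cup_head from where it was at the start of the episode above 0.025 m or angle between any of peg_head, cup_head's own z axis and vertical above 0.4 rad).
It fails at once if a bystander on the bench is moved more than 25 mm (distance of any of pliers_red, pliers_blue, wire_spool, stone_tray, water_bottle from where it was at the start of the episode above 0.025 m).
It also fails if it takes over 54 s, if anything falls off the work surface, if the arm or the gripper's body presses on something with over 40 N, if the wrist force passes 120 N, or if a joint passes its speed limit or range.

## Robot

A 6-joint arm with a two-finger parallel gripper is mounted at the origin on the work surface. World frame = base frame: x ahead of the robot, y to its left, z up, the work surface at z = 0. Lengths are in m, angles in rad, forces in N, time in s.
With the tool pointing down it reaches from about 0.275 to 0.75 m from the base axis. Payload 10.2 kg.
Tool frame: the origin (TCP) lies midway between the tips of the shut fingers; the grasp point (between the pads) lies 19 mm behind it (robot.grip_depth is the z of the grasp point in the tool frame, in m); z points along the fingers, y is the line along which they close (so a half turn about z gives the same grasp; the last joint's range is limited). The gripper opens to 85 mm and grips with 20 to 120 N. Pads are 22 mm wide; open, the fingers measure 114 mm over their backs; the gripper's body (76 mm by 85 mm) begins 54 mm behind the grasp point. The pads swing forward as they close: fully open they stand 13 mm farther back than shut.
Start: joints at [-1.34, 0.313, 1.498, -0, 1.331, -0.223], TCP at [0.23, -0.472, 0.231] pointing down, gripper open.
Joint ranges: [-2.94, 2.94], [-0.97, 2.17], [0.19, 2.56], [-1.23, 4.37], [0.02, 3.11], [-2.88, 2.88]. Speed limits (rad/s): [2.39, 2.39, 3.01, 3.14, 3.14, 3.14].

## Interface

Orientations are given as a unit quaternion [x, y, z, w].
In Python, from rig import sensors, vision, robot gives the robot as it stands. The module is installed in compiled form; this text tells all that it offers.
- The arm moves only by the tool play_rows, never from a script. Its argument "increments" is a list of rows, each an object with "angular": the turn, a rotation vector about the tool's x, y, z in degrees, a list of three; "delta_pos": the shift along the tool's x, y, z in m, a list of three; "hand": the finger opening in m, from 0 to 0.0854. A call has 1 to 8 rows; each row shifts and turns the commanded pose from where the row before left it, along the tool's axes as they then stand; what a row does not reach is not made up. A row lasts 1/10 s, in which the tool goes at most 50 mm and 8.59 degrees, less where a joint would pass 70% of its speed; a pose out of reach is approached as far as the arm can. A call is refused whole if a number of a shift passes 0.05 or a number of a turn 8.59, either way. A call with a gripper value outside its range is refused whole. The fingers move at their own pace and stop on an object; "squeeze" is the grip in N (left out, the last holds). Time passes only in rows, so rows that do not move let the fingers close. It gives the time, the measured TCP pose, the force, the opening and the grip force at its end, in the units of the state.
- sensors.sense(): the state, without advancing time (a new reading comes with each control period).
- vision.snapshot(name): name is "scene" or "top" or "wrist"; returns the picture (400x640x3 uint8, red, green, blue); there is no depth.
- vision.camera_model(name): a dict with "fx", "fy", "cx", "cy" (pixels), "rvec" (rotation vector, rad) and "tvec" (3), from world to camera coordinates, as OpenCV has them. Camera axes: x right, y down, z forward; pixel columns grow to the right and rows downward; lengths in m; the calibration is good to about 2 mm. The wrist camera is an equidistant fisheye: a pixel r from the principal point sees the ray r / f radians off the axis. A picture is of the moment at which its call begins: read the wrist's pose just before it. camera_model takes no time and is no camera call; for the wrist camera it gives the pose at the moment of the call.
- robot.close_job(): hands the job in; it is judged then, once.
The state is a dict: "time_s": time; "q": joint angles; "joint_velocities": joint speeds; "effort": joint torques, N m; "ee_pos": TCP position; "tcp_rot": TCP orientation; "ft_force": force on the tool from outside, world axes, zero at the start; "wrist_torque": the same for the moment, N m; "opening": finger opening in m; "gripper_force": force on a finger pad.
Only numpy, scipy, OpenCV 4.12 (cv2) and the standard library are available. Lean on these libraries where they do the work, as an engineer would, in place of code of your own. Each camera call takes 0.05 s, during which the arm holds its last target. There are 200 camera calls.

## Working session

There is one attempt and no reset: what is moved stays moved. The work goes in short steps, Python scripts to look and compute and a tool call to move; the robot and the scene stay as the last step left them, time stands still between calls to the robot, and variables do not carry over. Pictures are saved under pics/ and viewed, at most 10 in all, crops included, and the job is handed in when it is done.

Besides the shell and the picture viewer there is one more tool, called as name(argument=value, ...), one argument or row to a line, values as JSON. play_rows: Moves the arm, as the interface text tells. Its arguments: {"type":"object","properties":{"increments":{"type":"array","items":{"type":"object","properties":{"angular":{"type":"array","items":{"type":"number"}},"delta_pos":{"type":"array","items":{"type":"number"}},"hand":{"type":"number"}}}},"squeeze":{"type":"number"}},"required":["increments"]}

```bash
mkdir -p pics; python3 - <<'E'
from rig import sensors, vision, robot
import cv2, numpy as np
s=sensors.sense(); print(s); print(robot.grip_depth)
a=vision.snapshot("scene");b=vision.snapshot("top")
for n,i in(("scene",a),("top",b)):
    cv2.imwrite(f"pics/{n}0.png",i[:,:,::-1]); print(n,vision.camera_model(n))
E
```

```text
{'time_s': 0.0, 'q': array([-1.34038901e+00,  3.13477984e-01,  1.49845254e+00,  6.77992813e-06,
        1.33101274e+00, -2.23404969e-01]), 'joint_velocities': array([ 0.00082281, -0.0010063 , -0.00022887, -0.00020264, -0.00151541,
        0.00072101]), 'effort': array([-2.02954601e-03, -4.12272727e+01, -2.59746730e+01, -3.82547305e-04,
        3.97802331e-03, -1.60205724e-05]), 'ee_pos': array([ 0.23008369, -0.47160206,  0.23071495]), 'tcp_rot': array([ 9.74367023e-01,  2.24963214e-01,  9.28062174e-07, -6.75310433e-04]), 'ft_force': array([ 0.28376857,  0.79062727, -0.63339599]), 'wrist_torque': array([-0.03189704,  0.00583461,  0.02525356]), 'gripper_force': 0.0, 'opening': 0.08546471045448974}
-0.0187
scene {'fx': 432.2395876271004, 'fy': 432.2395876271004, 'cx': 313.34333986479794, 'cy': 202.35529705644726, 'rvec': array([ 2.29298389,  0.88395914, -0.33586181]), 'tvec': array([-0.40679857, -0.1288244 ,  1.48632745])}
top {'fx': 496.22202501231516, 'fy': 496.22202501231516, 'cx': 326.17842287998195, 'cy': 205.49218185704765, 'rvec': array([ 2.15379242, -2.2026216 ,  0.10796237]), 'tvec': array([0.07503348, 0.48817612, 1.49971247])}
```

View pics/scene0.png

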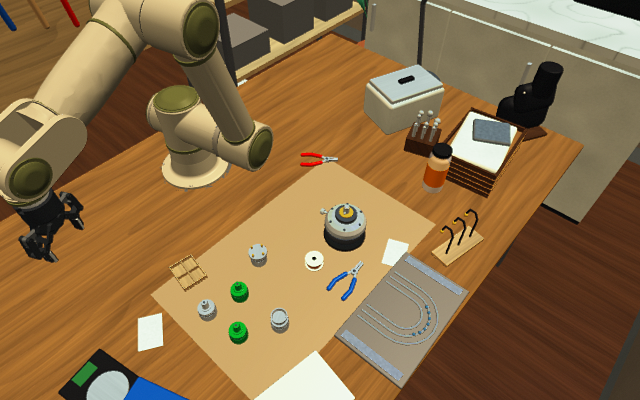

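View pics/top0.png

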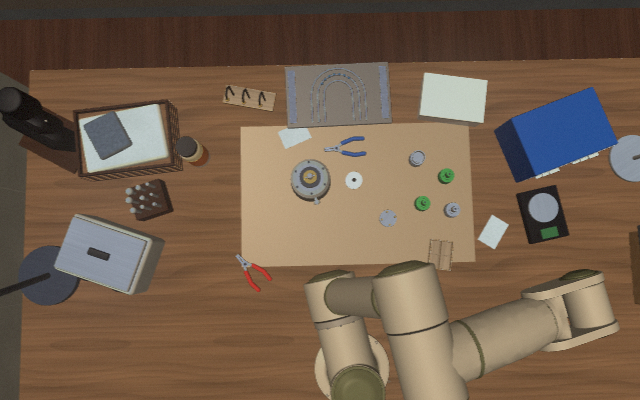

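The scene view shows three grey heads. The one at (207,308) has a stubby post, the one at (258,254) has a pegged disc, and the one at (280,319) is an open cup. There are also two green mandrel look-alikes at (239,292) and (238,332). The grey one at (207,308), top view (452,210), fits the description: plain steel with a mandrel. The vise is at scene (345,222), top (310,180). I'll confirm in one enlarged crop.

```bash
cat > h.py <<'E'
import numpy as np, cv2
from rig import vision
def ray(name,uv):
    m=vision.camera_model(name); R=cv2.Rodrigues(m['rvec'])[0]; c=-R.T@m['tvec']
    d=R.T@np.array([(uv[0]-m['cx'])/m['fx'],(uv[1]-m['cy'])/m['fy'],1]); return c,d/np.linalg.norm(d)
def plane(name,uv,z):
    c,d=ray(name,uv); return c+d*(z-c[2])/d[2]
def proj(name,p):
    m=vision.camera_model(name); R=cv2.Rodrigues(m['rvec'])[0]; q=R@np.asarray(p,float)+m['tvec']
    return np.array([m['fx']*q[0]/q[2]+m['cx'],m['fy']*q[1]/q[2]+m['cy']])
E
python3 - <<'E'
from h import *
a=cv2.imread('pics/scene0.png');b=cv2.imread('pics/top0.png')
up=lambda i,x,y,w,h,k:cv2.resize(i[y:y+h,x:x+w],None,fx=k,fy=k,interpolation=cv2.INTER_CUBIC)
A=up(a,180,270,80,60,5);B=up(b,412,170,80,60,5);C=up(a,305,185,80,60,5);D=up(b,270,150,80,60,5)
cv2.imwrite('pics/c1.png',np.vstack([np.hstack([A,B]),np.hstack([C,D])]))
for n,uv,z in [('scene',(207,301),.055),('top',(452,210),.05),('top',(310,178),.12),('scene',(346,212),.125),('top',(388,218),.056),('top',(417,158),.058),('top',(446,176),.05),('top',(423,203),.05),('top',(354,180),.026)]: print(n,uv,plane(n,uv,z).round(4))
E
```

```text
scene (207, 301) [ 0.4709 -0.3103  0.055 ]
top (452, 210) [ 0.4652 -0.3144  0.05  ]
top (310, 178) [0.5614 0.1098 0.12  ]
scene (346, 212) [0.5799 0.1008 0.125 ]
top (388, 218) [ 0.4449 -0.1198  0.056 ]
top (417, 158) [ 0.6246 -0.2135  0.058 ]
top (446, 176) [ 0.5689 -0.3009  0.05  ]
top (423, 203) [ 0.4883 -0.2278  0.05  ]
top (354, 180) [ 0.5662 -0.0232  0.026 ]
```

View pics/c1.png

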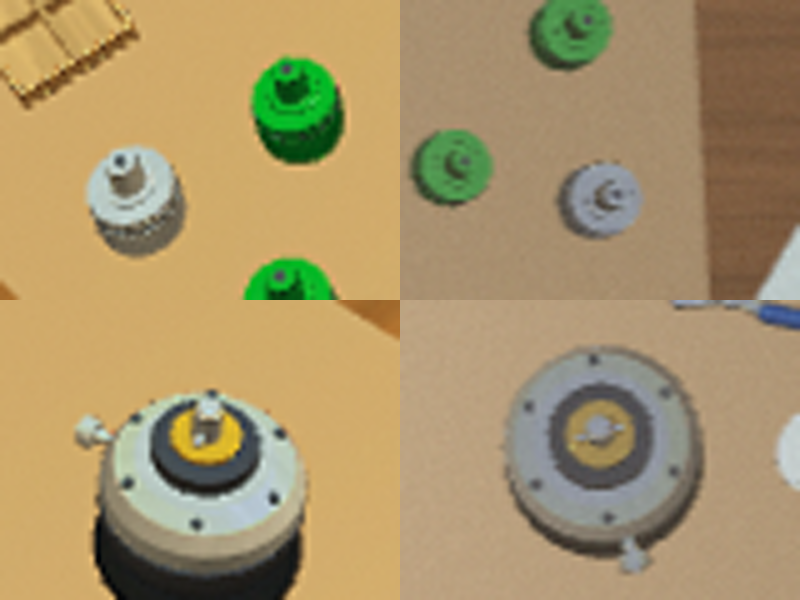

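The crop confirms it: plain grey head with its disc at about top (452.4,209.6) and tip at (455.4,208.6), standing apart from both green ones. The post tip is near top (310,176) and scene (346.6,205.6), on the brass ring.

```bash
cat >> h.py <<'E'
def tri(u1,u2):
    (c1,d1),(c2,d2)=ray('top',u1),ray('scene',u2)
    t=np.linalg.lstsq(np.c_[d1,-d2],c2-c1,rcond=None)[0]; p,q=c1+d1*t[0],c2+d2*t[1]
    return (p+q)/2,np.linalg.norm(p-q)
from scipy.spatial.transform import Rotation as Rn
from rig import sensors
def delta(target,s=None):
    s=s or sensors.sense(); return Rn.from_quat(s['tcp_rot']).inv().apply(np.asarray(target)-s['ee_pos'])
def yaw(s=None):
    s=s or sensors.sense(); x=Rn.from_quat(s['tcp_rot']).as_matrix(); return np.degrees(np.arctan2(x[1,0],x[0,0])), x[:,2]
E
python3 - <<'E'
from h import *
print('head cap',tri((452.4,209.6),(206,307.4)),plane('top',(452.4,209.6),.038),plane('scene',(206,307.4),.038))
print('head tip',tri((455.4,208.6),(204.4,302)))
print('post tip',tri((310,175.8),(346.6,205.6)),plane('top',(310,175.8),.135),plane('scene',(346.6,205.6),.135))
print('ring',tri((310,176.8),(346.4,212.4)),plane('top',(310,176.8),.11))
print(yaw(), delta([.467,-.31,.19]))
m=vision.camera_model('wrist');R=cv2.Rodrigues(m['rvec'])[0];s=sensors.sense();T=Rn.from_quat(s['tcp_rot']).as_matrix()
print(m,'cam in tool',T.T@(-R.T@m['tvec']-s['ee_pos']),(T.T@R.T).round(3))
E
```

```text
head cap (array([ 0.46865969, -0.31949876,  0.030767  ]), np.float64(0.0028932354431601597)) [ 0.46727676 -0.31880302  0.038     ] [ 0.47361728 -0.31979976  0.038     ]
head tip (array([ 0.46980272, -0.31965868,  0.0608995 ]), np.float64(0.005276643367705647))
post tip (array([0.56824015, 0.11164749, 0.13281274]), np.float64(0.006655611502633172)) [0.5654777  0.10928401 0.135     ] [0.57149475 0.11272037 0.135     ]
ring (array([0.56946684, 0.11215186, 0.10404937]), np.float64(0.006048558779534789)) [0.56636728 0.10990997 0.11      ]
(np.float64(25.998118566049577), array([-2.82819227e-04,  1.09785724e-03, -9.99999357e-01])) [ 0.2837969  -0.04138923  0.04092258]
{'fx': 309.70691628693146, 'fy': 309.70691628693146, 'cx': 327.02124592760293, 'cy': 200.20011402161973, 'rvec': array([-2.45698168,  1.53579256,  0.21588393]), 'tvec': array([-0.5255647 , -0.03595776,  0.37873747])} cam in tool [ 0.06949867  0.00076463 -0.14302601] [[-0.    -0.961 -0.275]
 [ 1.    -0.001  0.001]
 [-0.001 -0.275  0.961]]
```

play_rows(
  increments=[
    {"delta_pos":[0.04,-0.0046,0.006]},
    {"delta_pos":[0.04,-0.0046,0.006]},
    {"delta_pos":[0.04,-0.0046,0.006]},
    {"delta_pos":[0.04,-0.0046,0.006]},
    {"delta_pos":[0.04,-0.0046,0.006]},
    {"delta_pos":[0.04,-0.0046,0.006]},
    {"delta_pos":[0.04,-0.0046,0.005]},
  ],
)

```text
validation failed for argument at $.in...
```

play_rows(
  increments=[
    {"angular":[0,0,-6.3]},
    {"angular":[0,0,-6.3]},
    {"angular":[0,0,-6.4]},
    {},
    {},
    {},
  ],
)

```text
validation failed for argument at $.in...
```

```bash
cat >> h.py <<'E'
def wray(uv,m):
    R=cv2.Rodrigues(m['rvec'])[0]; c=-R.T@m['tvec']; v=np.array([uv[0]-m['cx'],uv[1]-m['cy']]); r=np.linalg.norm(v); th=r/m['fx']
    k=np.sin(th)*v/max(r,1e-9); return c,R.T@np.array([k[0],k[1],np.cos(th)])
def wplane(uv,z,m):
    c,d=wray(uv,m); return c+d*(z-c[2])/d[2]
def wproj(p,m):
    R=cv2.Rodrigues(m['rvec'])[0]; q=R@np.asarray(p,float)+m['tvec']; rho=np.hypot(q[0],q[1]); th=np.arctan2(rho,q[2])
    return np.array([m['cx'],m['cy']])+m['fx']*th*q[:2]/rho
def circle(z,o,r,n=40):
    t=np.linspace(0,2*np.pi,n); return np.c_[o[0]+r*np.cos(t),o[1]+r*np.sin(t),np.full(n,z)]
E
python3 - <<'E'
from h import *
import json
s=sensors.sense();print(s['time_s'],s['ee_pos'],s['q'],yaw(s)[0],s['ft_force'])
m=vision.camera_model('wrist');i=vision.snapshot('wrist');cv2.imwrite('pics/w1.png',i[:,:,::-1])
np.savez('w1.npz',**m)
print(wproj([.4687,-.3195,.038],m),wproj([.4687,-.3195,.063],m))
E
```

```text
0.1 [ 0.23007516 -0.47164588  0.23081215] [-1.34040922e+00  3.13367575e-01  1.49834439e+00 -2.53719469e-05
  1.33101412e+00 -2.23359751e-01] 25.998118566049577 [-0.48291297 -0.20710666 -0.58012171]
[298.00923921 -59.67672878] [296.06993467 -70.54262597]
```

View pics/w1.png

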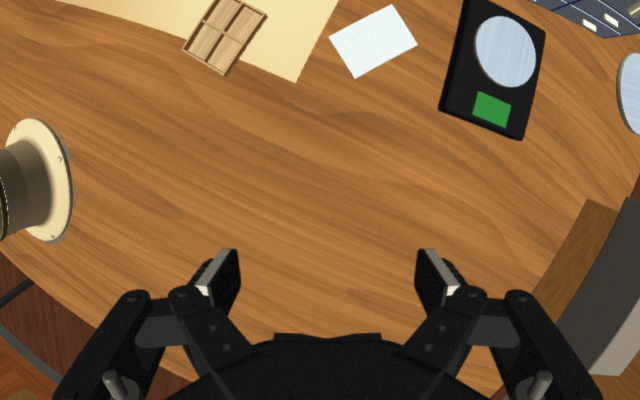

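The move was refused, so this view is still from the start pose: tray at (225,35), no head in sight. I'll retry with all the fields filled in.

play_rows(
  increments=[
    {"delta_pos":[0.04,-0.0046,0.006],"angular":[0,0,0],"hand":0.085},
    {"delta_pos":[0.04,-0.0046,0.006],"angular":[0,0,0],"hand":0.085},
    {"delta_pos":[0.04,-0.0046,0.006],"angular":[0,0,0],"hand":0.085},
    {"delta_pos":[0.04,-0.0046,0.006],"angular":[0,0,0],"hand":0.085},
    {"delta_pos":[0.04,-0.0046,0.006],"angular":[0,0,0],"hand":0.085},
    {"delta_pos":[0.04,-0.0046,0.006],"angular":[0,0,0],"hand":0.085},
    {"delta_pos":[0.04,-0.0046,0.005],"angular":[0,0,0],"hand":0.085},
  ],
)

```text
time_s: 0.85
ee_pos: [0.4689, -0.319, 0.1898]
tcp_rot: [0.974, 0.225, -0.0, -0.0]
ft_force: [-0.6, -0.7, -0.5]
opening: 0.0849
gripper_force: 0.0
```

play_rows(
  increments=[
    {"delta_pos":[0,0,0],"angular":[0,0,-6.3],"hand":0.085},
    {"delta_pos":[0,0,0],"angular":[0,0,-6.3],"hand":0.085},
    {"delta_pos":[0,0,0],"angular":[0,0,-6.4],"hand":0.085},
    {"delta_pos":[0,0,0],"angular":[0,0,0],"hand":0.085},
    {"delta_pos":[0,0,0],"angular":[0,0,0],"hand":0.085},
  ],
)

```text
time_s: 1.35
ee_pos: [0.4676, -0.3202, 0.1901]
tcp_rot: [0.924, 0.381, -0.0, -0.0]
ft_force: [0.5, -0.5, -0.4]
opening: 0.0851
gripper_force: 0.0
```

```bash
python3 - <<'E'
from h import *
s=sensors.sense();print(s['time_s'],s['ee_pos'],s['q'],yaw(s)[0],s['ft_force'])
m=vision.camera_model('wrist');i=vision.snapshot('wrist');cv2.imwrite('pics/w2.png',i[:,:,::-1])
np.savez('w2.npz',**m)
print(wproj([.4687,-.3195,.038],m),wproj([.4687,-.3195,.063],m))
E
```

```text
1.35 [ 0.46759156 -0.32015648  0.19011837] [-8.07073929e-01  4.37573866e-01  1.42970038e+00  3.21258825e-06
  1.27476087e+00 -1.86554984e-02] 44.82689757755206 [ 0.48015981 -0.47267574 -0.41674394]
[326.5608038  183.83266948] [326.53865365 190.07498282]
```

View pics/w2.png

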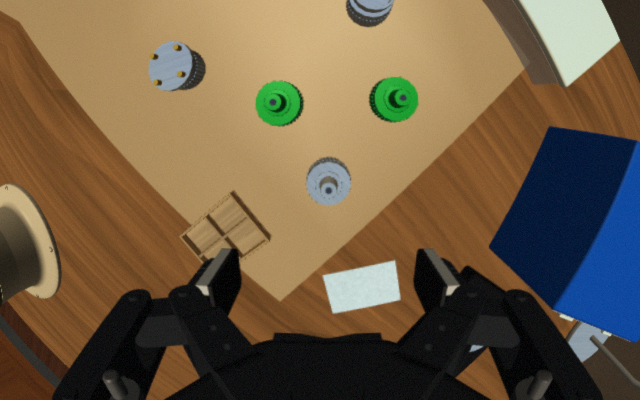

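The wrist view shows the grey mandrel head at (328,181), with its tip at (328,190). The greens are at (279,103) and (394,99), and the tray corners nearest the left finger are at (233,192) and (270,240).

```bash
python3 - <<'E'
from h import *
m=dict(np.load('w2.npz')); i=cv2.imread('pics/w2.png'); hsv=cv2.cvtColor(i,cv2.COLOR_BGR2HSV)
mk=((hsv[:,:,0]>95)&(hsv[:,:,0]<140)&(hsv[:,:,2]>110)|(hsv[:,:,1]<45)&(hsv[:,:,2]>110)).astype(np.uint8); 
w=np.zeros_like(mk);w[145:222,295:365]=1; mk=cv2.morphologyEx(mk*w,cv2.MORPH_CLOSE,np.ones((7,7)))
c=max(cv2.findContours(mk,0,2)[0],key=cv2.contourArea); e=cv2.fitEllipse(cv2.convexHull(c)); print(e,cv2.boundingRect(c))
def report(uv,z,n):
    p=wplane(uv,z,m); print(n,p.round(4),'tool',delta(p).round(4))
report(e[0],.038,'cap');report((328,190),.063,'tip')
pts=np.array([wplane(p[0],.038,m) for p in cv2.convexHull(c)]); print(cv2.minEnclosingCircle(pts[:,:2].astype(np.float32)))
for uv in [(270,240),(233,192)]: report(uv,.016,'tray')
for uv in [(279,103),(394,99)]: report(uv,.038,'green')
E
```

```text
((327.87420654296875, 182.81658935546875), (43.69582748413086, 45.19879913330078), 130.8097381591797) (306, 160, 45, 46)
cap [ 0.4703 -0.3197  0.038 ] tool [0.0023 0.0016 0.1522]
tip [ 0.4697 -0.3204  0.063 ] tool [0.0013 0.0016 0.1272]
((0.47069430351257324, -0.31974563002586365), 0.022962499409914017)
tray [ 0.3744 -0.3233  0.016 ] tool [-0.0683 -0.0635  0.1742]
tray [ 0.3871 -0.2567  0.016 ] tool [-0.0123 -0.1018  0.1742]
green [ 0.493 -0.232  0.038] tool [ 0.0802 -0.0446  0.1522]
green [ 0.5732 -0.3062  0.038 ] tool [0.0847 0.0645 0.1522]
```

play_rows(
  increments=[
    {"delta_pos":[0.002,0.0016,0.03],"angular":[0,0,0],"hand":0.085},
    {"delta_pos":[0,0,0.035],"angular":[0,0,0],"hand":0.085},
    {"delta_pos":[0,0,0.035],"angular":[0,0,0],"hand":0.085},
    {"delta_pos":[0,0,0.035],"angular":[0,0,0],"hand":0.085},
    {"delta_pos":[0,0,0.03],"angular":[0,0,0],"hand":0.085},
    {"delta_pos":[0,0,0.015],"angular":[0,0,0],"hand":0.085},
    {"delta_pos":[0,0,0.007],"angular":[0,0,0],"hand":0.085},
    {"delta_pos":[0,0,0],"angular":[0,0,0],"hand":0.085},
  ],
)

```text
time_s: 2.2
ee_pos: [0.4703, -0.3201, 0.0034]
tcp_rot: [0.924, 0.382, 0.0, 0.0]
ft_force: [-0.5, 0.6, -0.1]
opening: 0.085
gripper_force: 0.0
```

play_rows(
  increments=[
    {"delta_pos":[0,0,0],"angular":[0,0,0],"hand":0.03},
    {"delta_pos":[0,0,0],"angular":[0,0,0],"hand":0.03},
    {"delta_pos":[0,0,0],"angular":[0,0,0],"hand":0.03},
    {"delta_pos":[0,0,0],"angular":[0,0,0],"hand":0.03},
    {"delta_pos":[0,0,0],"angular":[0,0,0],"hand":0.03},
    {"delta_pos":[0,0,0],"angular":[0,0,0],"hand":0.03},
    {"delta_pos":[0,0,0],"angular":[0,0,0],"hand":0.03},
    {"delta_pos":[0,0,0],"angular":[0,0,0],"hand":0.03},
  ],
  squeeze=60,
)

```text
time_s: 3.0
ee_pos: [0.4705, -0.3202, 0.0045]
tcp_rot: [0.924, 0.383, 0.0, 0.001]
ft_force: [-1.7, 1.5, 6.9]
opening: 0.0425
gripper_force: 60.6
```

play_rows(
  increments=[
    {"delta_pos":[0,0,-0.01],"angular":[0,0,0],"hand":0.03},
    {"delta_pos":[0,0,-0.02],"angular":[0,0,0],"hand":0.03},
    {"delta_pos":[0,0,-0.035],"angular":[0,0,0],"hand":0.03},
    {"delta_pos":[0,0,-0.035],"angular":[0,0,0],"hand":0.03},
    {"delta_pos":[0,0,-0.035],"angular":[0,0,0],"hand":0.03},
    {"delta_pos":[0,0,-0.035],"angular":[0,0,0],"hand":0.03},
    {"delta_pos":[0,0,-0.02],"angular":[0,0,0],"hand":0.03},
    {"delta_pos":[0,0,0],"angular":[0,0,0],"hand":0.03},
  ],
)

```text
time_s: 3.8
ee_pos: [0.4709, -0.3205, 0.1964]
tcp_rot: [0.924, 0.383, 0.001, 0.003]
ft_force: [-0.1, -0.0, -3.8]
opening: 0.0426
gripper_force: 61.9
```

play_rows(
  increments=[
    {"delta_pos":[0.03,-0.025,0],"angular":[0,0,0],"hand":0.03},
    {"delta_pos":[0.036,-0.03,0],"angular":[0,0,0],"hand":0.03},
    {"delta_pos":[0.036,-0.03,0],"angular":[0,0,0],"hand":0.03},
    {"delta_pos":[0.036,-0.03,0],"angular":[0,0,0],"hand":0.03},
    {"delta_pos":[0.036,-0.03,0],"angular":[0,0,0],"hand":0.03},
    {"delta_pos":[0.036,-0.03,0],"angular":[0,0,0],"hand":0.03},
    {"delta_pos":[0.036,-0.03,0],"angular":[0,0,0],"hand":0.03},
    {"delta_pos":[0.036,-0.03,0],"angular":[0,0,0],"hand":0.03},
  ],
)

```text
time_s: 4.6
ee_pos: [0.5025, 0.0477, 0.192]
tcp_rot: [0.924, 0.383, -0.001, -0.001]
ft_force: [1.0, -0.1, -2.6]
opening: 0.0427
gripper_force: 62.0
```

play_rows(
  increments=[
    {"delta_pos":[0,0,0],"angular":[0,0,0],"hand":0.03},
    {"delta_pos":[0,0,0],"angular":[0,0,0],"hand":0.03},
    {"delta_pos":[0,0,0],"angular":[0,0,0],"hand":0.03},
  ],
)

```text
time_s: 4.9
ee_pos: [0.5031, 0.0449, 0.1925]
tcp_rot: [0.924, 0.382, -0.001, -0.0]
ft_force: [-0.1, -0.5, -3.3]
opening: 0.0424
gripper_force: 62.2
```

```bash
python3 - <<'E'
from h import *
s=sensors.sense();print(s['time_s'],s['ee_pos'],s['q'],yaw(s),s['ft_force'],s['opening'],s['gripper_force'])
m=vision.camera_model('wrist');i=vision.snapshot('wrist');cv2.imwrite('pics/w3.png',i[:,:,::-1])
np.savez('w3.npz',**m)
print(wproj([.567,.111,.135],m),wproj([.567,.111,.11],m))
T=Rn.from_quat(s['tcp_rot']).as_matrix()
print('mandrel tip, cap',wproj(s['ee_pos']+T@[0,0,-.0585],m),wproj(s['ee_pos']+T@[0,0,-.0335],m))
E
```

```text
4.9 [0.50308732 0.04494893 0.19249173] [-1.43094407e-01  3.04404844e-01  1.61442850e+00 -2.78673100e-04
  1.22424946e+00  6.43255481e-01] (np.float64(44.95093722003662), array([-1.51228254e-03, -4.69244738e-05, -9.99998855e-01])) [-0.08323619 -0.4524231  -3.26900496] 0.042389465469515976 62.21309484913945
[323.44617707  78.77983491] [323.84443333  82.58347153]
mandrel tip, cap [325.29467319 326.29322897] [325.52471967 288.33276207]
```

View pics/w3.png

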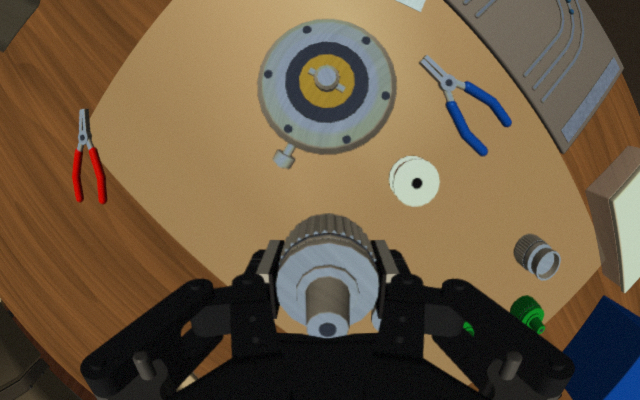

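The wrist view shows the head gripped between the pads: cap centre about (328,288), tip (328,328). The vise post is ahead at (326,77), inside the brass ring centred at about (327,81). I'll measure both in this same view, so that the camera bias cancels.

```bash
python3 - <<'E'
from h import *
m=dict(np.load('w3.npz')); i=cv2.imread('pics/w3.png'); hsv=cv2.cvtColor(i,cv2.COLOR_BGR2HSV).astype(int); H,S,V=hsv[...,0],hsv[...,1],hsv[...,2]
s=sensors.sense(); T=Rn.from_quat(s['tcp_rot']).as_matrix()
def fit(mask,box,z,n):
    x0,y0,x1,y1=box; w=np.zeros(mask.shape,np.uint8); w[y0:y1,x0:x1]=mask[y0:y1,x0:x1]
    w=cv2.morphologyEx(w,cv2.MORPH_CLOSE,np.ones((5,5)))
    c=cv2.convexHull(max(cv2.findContours(w,0,2)[0],key=cv2.contourArea)); e=cv2.fitEllipse(c)
    P=np.array([wplane(p[0],z,m) for p in c])[:,:2]; A=np.c_[2*P,np.ones(len(P))]; q=np.linalg.lstsq(A,(P**2).sum(1),rcond=None)[0]
    print(n,np.round(e[0],1),np.round(e[1],1),'circle',q[:2].round(4),'r',np.sqrt(q[2]+q[0]**2+q[1]**2).round(4)); return q[:2]
r=fit((H>15)&(H<32)&(S>150),(290,45,365,120),.11,'brass')
d=fit((V<80),(280,35,375,128),.105,'shoulder')
p=fit((S<60)&(V>140),(312,60,342,95),.135,'post+pin')
tip=wplane((328,328),s['ee_pos'][2]+.0585,m);cap=wplane((328,288),s['ee_pos'][2]+.0335,m)
print('tip',tip,(T.T@(tip-s['ee_pos'])),'cap',(T.T@(cap-s['ee_pos'])))
for q in (r,d,p,(.567,.111)): print('post in tool',delta([q[0],q[1],.105]).round(4))
E
```

```text
brass [326.4  80.7] [52.7 54.6] circle [0.5694 0.1108] r 0.0195
shoulder [326.5  81.8] [80.  82.1] circle [0.5694 0.1108] r 0.0302
post+pin [323.8  73.8] [19.1 25.5] circle [0.5691 0.1129] r 0.007
tip [0.50339902 0.04386203 0.25119761] [-0.00049088  0.00065293 -0.05850018] cap [ 0.00040815  0.00073883 -0.03350094]
post in tool [ 0.0936 -0.0001  0.0876]
post in tool [ 0.0936 -0.      0.0876]
post in tool [ 0.0949 -0.0017  0.0876]
post in tool [ 0.0921 -0.0019  0.0876]
```

play_rows(
  increments=[
    {"delta_pos":[0.03,-0.0003,0],"angular":[0,0,0],"hand":0.03},
    {"delta_pos":[0.03,-0.0004,0],"angular":[0,0,0],"hand":0.03},
    {"delta_pos":[0.0236,0,0],"angular":[0,0,0],"hand":0.03},
    {"delta_pos":[0.01,0,0],"angular":[0,0,0],"hand":0.03},
    {"delta_pos":[0,0,0],"angular":[0,0,7.8],"hand":0.03},
    {"delta_pos":[0,0,0],"angular":[0,0,7.8],"hand":0.03},
    {"delta_pos":[0,0,0],"angular":[0,0,7.8],"hand":0.03},
    {"delta_pos":[0,0,0],"angular":[0,0,7.8],"hand":0.03},
  ],
)

```text
time_s: 5.75
ee_pos: [0.5689, 0.111, 0.193]
tcp_rot: [0.993, 0.117, -0.0, 0.0]
ft_force: [0.1, 0.1, -3.3]
opening: 0.0425
gripper_force: 62.4
```

play_rows(
  increments=[
    {"delta_pos":[0,0,0],"angular":[0,0,7.8],"hand":0.03},
    {"delta_pos":[0,0,0],"angular":[0,0,7.8],"hand":0.03},
    {"delta_pos":[0,0,0],"angular":[0,0,7.8],"hand":0.03},
    {"delta_pos":[0,0,0],"angular":[0,0,7.4],"hand":0.03},
    {"delta_pos":[0,0,0],"angular":[0,0,0],"hand":0.03},
    {"delta_pos":[0,0,0],"angular":[0,0,0],"hand":0.03},
    {"delta_pos":[0,0,0],"angular":[0,0,0],"hand":0.03},
  ],
)

```text
time_s: 6.45
ee_pos: [0.5691, 0.1119, 0.1933]
tcp_rot: [0.989, -0.147, -0.0, 0.0]
ft_force: [0.1, -0.2, -4.6]
opening: 0.0425
gripper_force: 62.3
```

```bash
python3 - <<'E'
from h import *
s=sensors.sense();print(s['time_s'],s['ee_pos'],s['q'],yaw(s),s['ft_force'],s['opening'])
print(delta([.5694-.0005,.1108+.0005,.1395]))
E
```

```text
6.45 [0.56909419 0.11189414 0.19325924] [-7.72987967e-03  4.63498998e-01  1.38191974e+00 -4.15891117e-05
  1.29633070e+00  1.85783797e+00] (np.float64(-16.888518432499996), array([-1.57091458e-04, -3.88193120e-05, -9.99999987e-01])) [ 0.07395975 -0.18352891 -4.6213444 ] 0.042504430697202
[-5.73539261e-06  6.20476108e-04  5.37592892e-02]
```

play_rows(
  increments=[
    {"delta_pos":[0,0.0005,0.02],"angular":[0,0,0],"hand":0.03},
    {"delta_pos":[0,0,0.02],"angular":[0,0,0],"hand":0.03},
    {"delta_pos":[0,0,0.01],"angular":[0,0,0],"hand":0.03},
    {"delta_pos":[0,0,0.004],"angular":[0,0,0],"hand":0.03},
    {"delta_pos":[0,0,0.003],"angular":[0,0,0],"hand":0.03},
    {"delta_pos":[0,0,0],"angular":[0,0,0],"hand":0.03},
  ],
)

```text
time_s: 7.05
ee_pos: [0.5692, 0.1119, 0.1367]
tcp_rot: [0.989, -0.148, 0.0, -0.0]
ft_force: [-0.2, -0.1, -3.4]
opening: 0.0425
gripper_force: 62.2
```

```bash
python3 - <<'E'
from h import *
i=vision.snapshot('scene');a=i[140:260,270:410,::-1];cv2.imwrite('pics/s4.png',cv2.resize(a,None,fx=5,fy=5,interpolation=cv2.INTER_CUBIC))
E
```

```text
(no output)
```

View pics/s4.png

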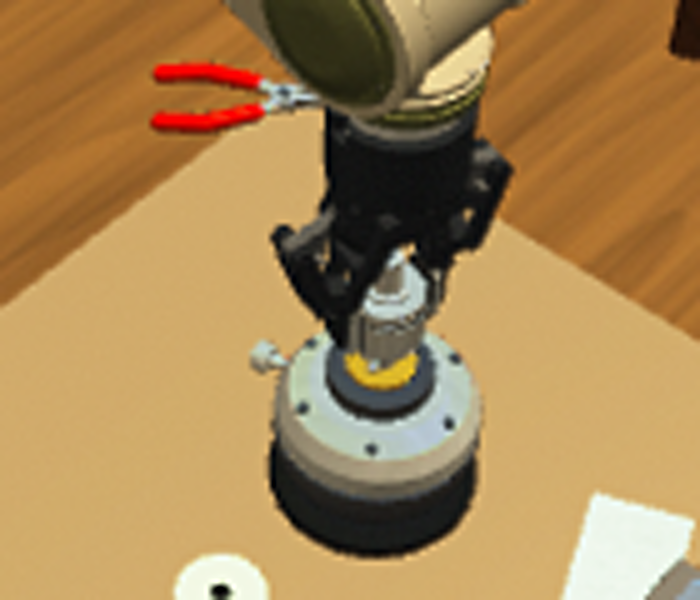

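The crop shows the collar (390,335) over the brass ring (380,370), sitting over the post tip with no contact force. I'll lower it further.

play_rows(
  increments=[
    {"delta_pos":[0,0,0.003],"angular":[0,0,0],"hand":0.03},
    {"delta_pos":[0,0,0.003],"angular":[0,0,0],"hand":0.03},
    {"delta_pos":[0,0,0.003],"angular":[0,0,0],"hand":0.03},
    {"delta_pos":[0,0,0.002],"angular":[0,0,0],"hand":0.03},
    {"delta_pos":[0,0,0],"angular":[0,0,0],"hand":0.03},
    {"delta_pos":[0,0,0],"angular":[0,0,0],"hand":0.03},
  ],
)

```text
time_s: 7.7
ee_pos: [0.569, 0.1119, 0.1253]
tcp_rot: [0.989, -0.148, 0.0, -0.0]
ft_force: [-0.1, -0.2, -3.2]
opening: 0.0427
gripper_force: 62.2
```

play_rows(
  increments=[
    {"delta_pos":[0,0,0.002],"angular":[0,0,0],"hand":0.03},
    {"delta_pos":[0,0,0.002],"angular":[0,0,0],"hand":0.03},
    {"delta_pos":[0,0,0],"angular":[0,0,0],"hand":0.03},
  ],
)

```text
time_s: 8.0
ee_pos: [0.5693, 0.1119, 0.1222]
tcp_rot: [0.989, -0.148, 0.001, -0.0]
ft_force: [-2.4, -0.8, 3.7]
opening: 0.0424
gripper_force: 63.1
```

play_rows(
  increments=[
    {"delta_pos":[0,0,0.001],"angular":[0,0,-4],"hand":0.03},
    {"delta_pos":[0,0,0],"angular":[0,0,-4],"hand":0.03},
    {"delta_pos":[0,0,0],"angular":[0,0,-4],"hand":0.03},
    {"delta_pos":[0,0,0],"angular":[0,0,-4],"hand":0.03},
    {"delta_pos":[0,0,0],"angular":[0,0,-4],"hand":0.03},
  ],
)

```text
time_s: 8.5
ee_pos: [0.5702, 0.1119, 0.1221]
tcp_rot: [1.0, 0.028, 0.002, 0.0]
ft_force: [0.0, 0.6, 7.8]
opening: 0.0422
gripper_force: 63.2
```

play_rows(
  increments=[
    {"delta_pos":[0,0,0],"angular":[0,0,-4],"hand":0.03},
    {"delta_pos":[0,0,0],"angular":[0,0,-4],"hand":0.03},
    {"delta_pos":[0,0,0],"angular":[0,0,-4],"hand":0.03},
  ],
)

```text
time_s: 8.8
ee_pos: [0.5703, 0.1119, 0.122]
tcp_rot: [0.991, 0.132, 0.002, 0.0]
ft_force: [1.1, 1.7, 6.6]
opening: 0.0425
gripper_force: 63.1
```

play_rows(
  increments=[
    {"delta_pos":[0,0,0],"angular":[0,0,-4],"hand":0.03},
    {"delta_pos":[0,0,0],"angular":[0,0,-4],"hand":0.03},
    {"delta_pos":[0,0,0],"angular":[0,0,-4],"hand":0.03},
  ],
)

```text
time_s: 9.1
ee_pos: [0.5702, 0.1119, 0.122]
tcp_rot: [0.972, 0.235, 0.002, 0.0]
ft_force: [0.7, 0.8, 7.7]
opening: 0.0422
gripper_force: 63.1
```

play_rows(
  increments=[
    {"delta_pos":[0,0,0],"angular":[0,0,-4],"hand":0.03},
    {"delta_pos":[0,0,0],"angular":[0,0,-4],"hand":0.03},
    {"delta_pos":[0,0,0],"angular":[0,0,-4],"hand":0.03},
  ],
)

```text
time_s: 9.4
ee_pos: [0.5705, 0.112, 0.1219]
tcp_rot: [0.942, 0.335, 0.002, 0.001]
ft_force: [1.3, 0.9, 4.3]
opening: 0.0425
gripper_force: 63.0
```

play_rows(
  increments=[
    {"delta_pos":[0,0,0],"angular":[0,0,-4],"hand":0.03},
    {"delta_pos":[0,0,0],"angular":[0,0,-4],"hand":0.03},
    {"delta_pos":[0,0,0],"angular":[0,0,-4],"hand":0.03},
  ],
)

```text
time_s: 9.7
ee_pos: [0.5693, 0.1118, 0.1205]
tcp_rot: [0.902, 0.432, 0.0, 0.0]
ft_force: [0.7, -0.0, -1.8]
opening: 0.0422
gripper_force: 62.4
```

It dropped: force back to about the free weight and z lower. Now I press down gently.

play_rows(
  increments=[
    {"delta_pos":[0,0,0.002],"angular":[0,0,0],"hand":0.03},
    {"delta_pos":[0,0,0.002],"angular":[0,0,0],"hand":0.03},
    {"delta_pos":[0,0,0.001],"angular":[0,0,0],"hand":0.03},
    {"delta_pos":[0,0,0],"angular":[0,0,0],"hand":0.03},
  ],
)

```text
time_s: 10.1
ee_pos: [0.5692, 0.1119, 0.115]
tcp_rot: [0.903, 0.43, 0.0, 0.0]
ft_force: [2.7, -0.4, -4.6]
opening: 0.0425
gripper_force: 62.3
```

play_rows(
  increments=[
    {"delta_pos":[0,0,0.002],"angular":[0,0,0],"hand":0.03},
    {"delta_pos":[0,0,0.002],"angular":[0,0,0],"hand":0.03},
    {"delta_pos":[0,0,0.001],"angular":[0,0,0],"hand":0.03},
    {"delta_pos":[0,0,0],"angular":[0,0,0],"hand":0.03},
  ],
  squeeze=90,
)

```text
time_s: 10.5
ee_pos: [0.5694, 0.1119, 0.1112]
tcp_rot: [0.903, 0.43, 0.001, 0.0]
ft_force: [1.9, 0.1, 5.3]
opening: 0.0421
gripper_force: 91.8
```

play_rows(
  increments=[
    {"delta_pos":[0,0,0.001],"angular":[0,0,0],"hand":0.03},
    {"delta_pos":[0,0,0.001],"angular":[0,0,0],"hand":0.03},
    {"delta_pos":[0,0,0],"angular":[0,0,0],"hand":0.03},
  ],
)

```text
time_s: 10.8
ee_pos: [0.5694, 0.1119, 0.1097]
tcp_rot: [0.903, 0.43, 0.001, 0.0]
ft_force: [0.1, 0.4, 7.8]
opening: 0.0418
gripper_force: 92.3
```

play_rows(
  increments=[
    {"delta_pos":[0,0,0.001],"angular":[0,0,0],"hand":0.03},
    {"delta_pos":[0,0,0.001],"angular":[0,0,0],"hand":0.03},
    {"delta_pos":[0,0,0],"angular":[0,0,0],"hand":0.03},
  ],
)

```text
time_s: 11.1
ee_pos: [0.5695, 0.1119, 0.1096]
tcp_rot: [0.903, 0.43, 0.001, 0.001]
ft_force: [-7.7, -1.0, 25.1]
opening: 0.0419
gripper_force: 93.7
```

play_rows(
  increments=[
    {"delta_pos":[0,0,0.001],"angular":[0,0,0],"hand":0.03},
    {"delta_pos":[0,0,0.001],"angular":[0,0,0],"hand":0.03},
    {"delta_pos":[0,0,0],"angular":[0,0,0],"hand":0.03},
    {"delta_pos":[0,0,0],"angular":[0,0,0],"hand":0.03},
  ],
)

```text
time_s: 11.5
ee_pos: [0.5696, 0.1119, 0.1095]
tcp_rot: [0.903, 0.431, 0.002, 0.001]
ft_force: [-14.0, -2.2, 38.8]
opening: 0.0418
gripper_force: 95.3
```

play_rows(
  increments=[
    {"delta_pos":[0,0,-0.001],"angular":[0,0,0],"hand":0.03},
    {"delta_pos":[0,0,0],"angular":[0,0,0],"hand":0.03},
    {"delta_pos":[0,0,0],"angular":[0,0,0],"hand":0.03},
    {"delta_pos":[0,0,0],"angular":[0,0,0],"hand":0.03},
    {"delta_pos":[0,0,0],"angular":[0,0,0],"hand":0.03},
  ],
)

```text
time_s: 12.0
ee_pos: [0.5696, 0.1119, 0.1096]
tcp_rot: [0.903, 0.431, 0.001, 0.001]
ft_force: [-10.6, -1.4, 31.7]
opening: 0.0418
gripper_force: 94.3
```

```bash
python3 - <<'E'
from h import *
s=sensors.sense();print(s['ee_pos'],s['ft_force'],yaw(s))
i=vision.snapshot('scene');a=i[140:260,270:410,::-1];cv2.imwrite('pics/s5.png',cv2.resize(a,None,fx=5,fy=5,interpolation=cv2.INTER_CUBIC))
E
```

```text
[0.56960462 0.11192779 0.10955446] [-10.63159486  -1.44500927  31.73014472] (np.float64(50.99960898874892), array([ 3.36331156e-03, -2.73991403e-04, -9.99994307e-01]))
```

View pics/s5.png

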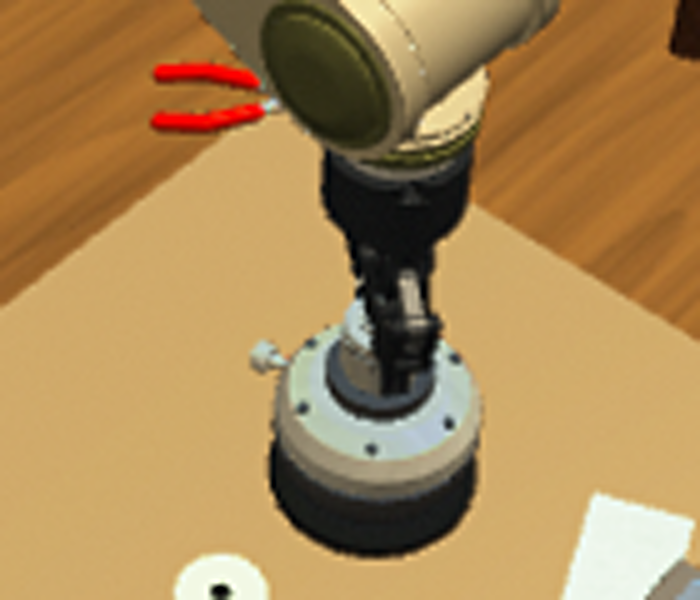

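The crop shows the collar flat on the dark shoulder at (380,380), with the brass ring no longer visible. TCP z is 0.1096 m, which matches the home height. Handing in.

```bash
python3 -c "
from rig import robot
print(robot.close_job())"
```

```text
the job is handed in; nothing more can be done
None
```

I fitted the mandrel head over the post and pin and handed the job in at about 12 s, with the gripper still holding it and pressing it home at about 32 N, ready for the lock screw; the hand-in gave no verdict.

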